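# Clamp the lacquer tile for burnishing

## Robot

A 6-joint arm with a two-finger parallel gripper is mounted at the origin on the work surface. World frame = base frame: x ahead of the robot, y to its left, z up, the work surface at z = 0. Lengths are in m, angles in rad, forces in N, time in s.
With the tool pointing down it reaches from about 0.375 to 0.925 m from the base axis. Payload 5.7 kg.
Tool frame: the origin (TCP) lies midway between the tips of the shut fingers; the grasp point (between the pads) lies 19 mm behind it; z points along the fingers, y is the line along which they close (so a half turn about z gives the same grasp; the last joint's range is limited). The gripper opens to 88 mm and grips with 3 to 60 N. Pads are 20 mm wide; open, the fingers measure 115 mm over their backs; the gripper's body (75 mm by 178 mm) begins 61 mm behind the grasp point.
Start: joints at [-1.439, 0.359, 1.51, -0, 1.272, -0.115], TCP at [0.147, -0.582, 0.223] pointing down, gripper open.
Joint ranges: [-2.97, 2.97], [-1.01, 2.36], [0.21, 2.38], [-0.96, 4.11], [0.2, 2.71], [-2.98, 2.98]. Speed limits (rad/s): [2.39, 2.39, 3.14, 3.14, 3.14, 3.14].

## Interface

Orientations are given as a unit quaternion [x, y, z, w].
In Python, from bench import move_ptp, servo_line, goto_joints, move_gripper, sleep, inverse_kinematics, capture, PlanningError, close_job, spot_in, silhouettes, current_clock, current_joint_pos, current_qvel, current_joint_torque, current_position, current_orientation, current_force, current_torque, current_finger_gap, current_grip_force gives the robot as it stands. Calls block until the motion is done:
- move_ptp(position, orientation): joint-space move of the TCP to a pose.
- servo_line(position, orientation=None, rate=0.15, contact_N=None): straight line of the TCP; orientation=None keeps the orientation; rate is the mean speed in m/s. With contact_N (N) it stops when the force on the tool has changed by that much, and returns True; else False.
- goto_joints(angles): joint-space move.
- move_gripper(opening): finger opening in m; the grip force is fixed at half the most; returns when the fingers have stopped.
- sleep(seconds).
- inverse_kinematics(position, orientation): joint angles nearest the present ones, or None.
- capture(name): name is "scene" or "top" or "wrist"; returns a dict with "image" (384x512x3 uint8, blue, green, red), "range_z" (384x512 float32, m along the optical axis (not along the pixel's ray), 0 where there is no reading), "intrinsics" (3x3 intrinsics, pixels), "R" (3x3) and "t" (3): a world point X has camera coordinates R X + t. Camera axes: x right, y down, z forward; pixel columns grow to the right and rows downward; lengths in m; the calibration is good to about 2 mm. A picture is of the moment at which its call begins.
A pose or a line that the arm cannot do raises PlanningError and nothing moves.
- close_job(): hands the job in; it is judged then, once.
Trained networks look in the newest picture that a camera, given by its name, has taken for a name from the list of things; names that differ only in an ending like _2 or _b are one class to them, and where a whole thing is asked for, a point or a joint stands for the part that bears it (a point fixed in the world has none). Each returns a list of dicts, best first, with "conf" (0 to 1); they miss things now and then, are a little off and sometimes report something else, mostly with a low value. They report only what shows in the picture. A call takes as long as a camera call.
- spot_in(camera, query): "xy" ([column, row] in pixels, amid what is visible of it).
- silhouettes(camera, query): "region" (384x512 bool, what is visible of it) and "xy" ([column, row] in pixels, amid what is visible of it).
Readings, each from a call of its own:
- current_clock(): time.
- current_joint_pos(): joint angles.
- current_qvel(): joint speeds.
- current_joint_torque(): joint torques, N m.
- current_position(): TCP position.
- current_orientation(): TCP orientation.
- current_force(): force on the tool from outside, world axes, zero at the start.
- current_torque(): the same for the moment, N m.
- current_finger_gap(): finger opening in m.
- current_grip_force(): force on a finger pad.
Only numpy, scipy, OpenCV 4.12 (cv2) and the standard library are available. Lean on these libraries where they do the work, as an engineer would, in place of code of your own. Each camera call takes 0.05 s, during which the arm holds its last target. There are 200 camera calls.

## Task

Clamp the gold-leaf tile for burnishing: with the fingertips press the white clamp caps fully down, first the long bar, then the round one, then the cross-shaped one. Leave the clamp with the small square cap up, because it has lost its foot pad and would mark the lacquer. Pick nothing up, and leave the tile and the things lying about where they are.

Things in the scene. Friction and masses are not known exactly. Their poses are not given: they have to be found in the camera images.
- board: flat aluminium clamping board, 190 x 360 x 12 mm, fixed to the bench. Origin at the centre of its underside; local x points away from the robot when its yaw is 0, y along its length, z up. Four push-down clamps stand in a row along y on its far side (at local x = 55 mm), about 80 mm apart, in any order.
- bar_clamp: push-down clamp whose white cap is a long bar, 22 x 60 mm (long along the board's y). Origin at the centre of its underside on the board's top (12 mm above the bench), directly below the cap's centre; axes parallel to the board's. Dark steel housing 44 x 44 x 22 mm. A thin steel arm under the cap reaches 56 mm towards the tile (local -x), with a rubber foot at its end.
- bar_top (a point): centre of the top face of that cap (bar); moves with it, 66 mm above the bench when up, 54 mm when fully down. The cap is 10 mm thick.
- bar_plunger (a joint): how far the bar cap is pressed straight down, m: 0 is up, 0.012 is fully down against a hard stop. Takes about 4 N to move, has no spring and stays where it is left.
- round_clamp: push-down clamp whose white cap is a round disc, 46 mm across. Origin at the centre of its underside on the board's top (12 mm above the bench), directly below the cap's centre; axes parallel to the board's. Dark steel housing 44 x 44 x 22 mm. A thin steel arm under the cap reaches 56 mm towards the tile (local -x), with a rubber foot at its end.
- round_top (a point): centre of the top face of that cap (round); moves with it, 66 mm above the bench when up, 54 mm when fully down. The cap is 10 mm thick.
- round_plunger (a joint): how far the round cap is pressed straight down, m: 0 is up, 0.012 is fully down against a hard stop. Takes about 4 N to move, has no spring and stays where it is left.
- cross_clamp: push-down clamp whose white cap is a plus-shaped cross, 52 x 52 mm over its arms, which are 17 mm wide. Origin at the centre of its underside on the board's top (12 mm above the bench), directly below the cap's centre; axes parallel to the board's. Dark steel housing 44 x 44 x 22 mm. A thin steel arm under the cap reaches 56 mm towards the tile (local -x), with a rubber foot at its end.
- cross_top (a point): centre of the top face of that cap (cross); moves with it, 66 mm above the bench when up, 54 mm when fully down. The cap is 10 mm thick.
- cross_plunger (a joint): how far the cross cap is pressed straight down, m: 0 is up, 0.012 is fully down against a hard stop. Takes about 4 N to move, has no spring and stays where it is left.
- square_clamp: push-down clamp whose white cap is a small square, 26 x 26 mm. Origin at the centre of its underside on the board's top (12 mm above the bench), directly below the cap's centre; axes parallel to the board's. Dark steel housing 44 x 44 x 22 mm. A thin steel arm under the cap reaches 56 mm towards the tile (local -x), with no foot pad, only a bare steel pin at its end.
- square_top (a point): centre of the top face of that cap (square); moves with it, 66 mm above the bench when up, 54 mm when fully down. The cap is 10 mm thick.
- square_plunger (a joint): how far the square cap is pressed straight down, m: 0 is up, 0.012 is fully down against a hard stop. Takes about 4 N to move, has no spring and stays where it is left.
- tile: dark lacquer tile partly covered with gold leaf, 100 x 300 x 8 mm, lying loose on the board in front of the clamps; origin at the centre of its underside, long side along y
- jade: green jade burnishing stone, 34 mm across, 20 mm high, loose on the tile; origin under its centre
- straightedge: steel straightedge, 24 x 150 x 4 mm, loose on the tile; origin under its centre, long side along y
- palette: wooden mixing palette, 130 x 170 x 10 mm, loose on the bench left of the board; origin under its centre
- jar: jar with a dark lid, 56 mm across, 70 mm high, loose on the bench beyond the board; origin under its centre
- brush: brush lying loose on the bench beyond the board; origin under its centre
- spatula: spatula lying loose on the bench to the right of the board; origin under its centre

How it is judged:
By the outcome, as a careful person would: the job done as asked, in the order asked, and still so for the second after the job is handed in, with the robot touching nothing.
It also fails if it takes over 38 s, if anything falls off the work surface, if the arm or the gripper's body presses on something with over 40 N, if the wrist force passes 120 N, or if a joint passes its speed limit or range.

## Working session

There is one attempt and no reset: what is moved stays moved. The work goes in short steps, each a Python script; the robot and the scene stay as the last script left them, time stands still between calls to the robot, and variables do not carry over. Pictures are saved under pics/ and viewed, at most 10 in all, crops included, and the job is handed in when it is done.

```bash
mkdir -p pics; cat > h.py <<'E'
import numpy as np, cv2
from bench import *
def px2w(c,u,v,z=None):
    K,R,t=c["intrinsics"],np.array(c["R"]),np.array(c["t"])
    r=np.linalg.inv(K)@np.array([u,v,1.0])
    o=-R.T@t; d=R.T@r
    if z is None:
        return o+d*c["range_z"][int(round(v)),int(round(u))]
    return o+d*(z-o[2])/d[2]
E
python3 - <<'E'
from h import *
ims=[]
for cam in("top","scene"):
    c=capture(cam); cv2.imwrite(f"pics/{cam}0.png",c["image"])
    for q in("bar_top","round_top","cross_top","square_top","board","tile","bar_clamp","jar"):
        for s in spot_in(cam,q)[:3]:
            u,v=s["xy"]; print(cam,q,round(s["conf"],2),np.round([u,v]),px2w(c,u,v).round(3),px2w(c,u,v,.066).round(3))
print(current_clock(),current_orientation())
E
```

```text
top bar_top 0.51 [272. 202.] [ 0.528 -0.046  0.066] [ 0.528 -0.046  0.066]
top round_top 0.67 [246. 208.] [0.51  0.033 0.066] [0.51  0.033 0.066]
top cross_top 0.61 [218. 211.] [0.502 0.116 0.066] [0.501 0.116 0.066]
top square_top 0.63 [300. 197.] [ 0.548 -0.132  0.03 ] [ 0.544 -0.128  0.066]
top square_top 0.27 [399. 228.] [ 0.459 -0.436  0.002] [ 0.457 -0.413  0.066]
top board 0.7 [257. 208.] [ 0.514 -0.     0.013] [ 0.509 -0.001  0.066]
top tile 0.67 [312. 137.] [ 0.725 -0.163  0.071] [ 0.726 -0.164  0.066]
top tile 0.65 [261. 230.] [ 0.448 -0.012  0.022] [ 0.447 -0.012  0.066]
top bar_clamp 0.75 [273. 198.] [ 0.54  -0.047  0.067] [ 0.54  -0.047  0.066]
top bar_clamp 0.62 [284. 236.] [ 0.431 -0.082  0.022] [ 0.43  -0.08   0.066]
top jar 0.86 [310. 136.] [ 0.727 -0.157  0.071] [ 0.729 -0.158  0.066]
top jar 0.62 [255. 212.] [0.503 0.006 0.018] [0.499 0.005 0.066]
scene cross_top 0.53 [260. 167.] [0.498 0.125 0.066] [0.498 0.125 0.066]
scene square_top 0.46 [227. 209.] [ 0.553 -0.117  0.068] [ 0.551 -0.116  0.066]
scene square_top 0.22 [246. 181.] [0.51  0.032 0.065] [0.51  0.032 0.066]
scene board 0.61 [236. 216.] [ 0.578 -0.095  0.032] [ 0.598 -0.115  0.066]
scene tile 0.62 [223. 191.] [ 0.447 -0.034  0.017] [ 0.48  -0.064  0.066]
scene tile 0.57 [259. 170.] [0.504 0.112 0.065] [0.505 0.112 0.066]
scene bar_clamp 0.54 [240. 200.] [ 0.553 -0.049  0.062] [ 0.555 -0.051  0.066]
scene bar_clamp 0.36 [227. 217.] [ 0.56  -0.126  0.038] [ 0.576 -0.141  0.066]
scene jar 0.85 [256. 251.] [ 0.744 -0.178  0.065] [ 0.745 -0.178  0.066]
0.9 [ 9.92396194e-01  1.23084486e-01  6.56288559e-07 -5.99663824e-05]
```

View pics/top0.png

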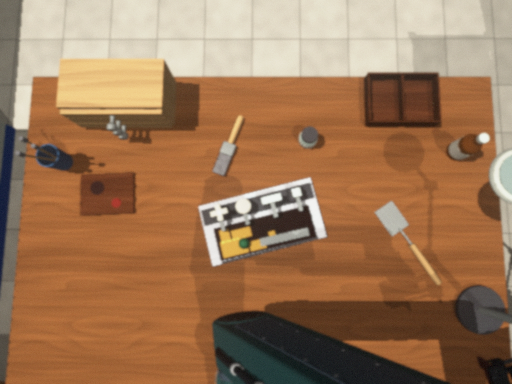

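View pics/scene0.png

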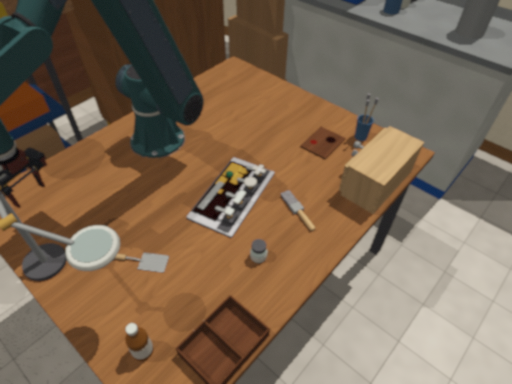

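The top view shows the board at about (262,222), with the caps left to right as cross (218,212), round (244,206), then two that are too small to tell apart at (272,200) and (298,195). I'll look closer with the wrist camera.

```bash
cat >> h.py <<'E'
from scipy.spatial.transform import Rotation as Ro
yaw=0.174
def down(y): return (Ro.from_euler('z',y)*Ro.from_quat([1,0,0,0])).as_quat()
E
python3 - <<'E'
from h import *
# choose between the half turns by joint 6
qs=[inverse_kinematics([.50,-.006,.33],down(yaw+k)) for k in(0,np.pi)]
print([None if q is None else np.round(q,2) for q in qs])
k=min((i for i in(0,1) if qs[i] is not None),key=lambda i:abs(qs[i][5]))
move_ptp([.50,-.006,.33],down(yaw+k*np.pi)); move_gripper(0)
c=capture("wrist"); cv2.imwrite("pics/w0.png",c["image"])
for q in("bar_top","round_top","cross_top","square_top"):
    for s in spot_in("wrist",q)[:2]:
        u,v=s["xy"]; print(q,round(s["conf"],2),np.round([u,v]),px2w(c,u,v).round(3),px2w(c,u,v,.066).round(3))
print(k,current_clock(),current_finger_gap(), c["R"].round(2),(-c["R"].T@c["t"]).round(3))
E
```

```text
[array([-0.15,  0.13,  1.56, -0.  ,  1.46,  1.25]), array([-0.15,  0.13,  1.56, -0.  ,  1.46, -1.9 ])]
bar_top 0.81 [282. 139.] [ 0.531 -0.041  0.065] [ 0.532 -0.041  0.066]
bar_top 0.55 [162. 146.] [0.496 0.109 0.063] [0.497 0.108 0.066]
round_top 0.97 [220. 142.] [0.514 0.035 0.064] [0.514 0.035 0.066]
cross_top 0.67 [162. 147.] [0.496 0.108 0.065] [0.496 0.108 0.066]
cross_top 0.24 [250. 144.] [ 0.513 -0.004  0.014] [ 0.519 -0.003  0.066]
square_top 0.68 [344. 137.] [ 0.548 -0.119  0.066] [ 0.548 -0.12   0.066]
0 4.925 0.00039834209122103527 [[ 0.17 -0.98 -0.  ]
 [-0.95 -0.17  0.26]
 [-0.25 -0.04 -0.97]] [0.569 0.005 0.491]
```

View pics/w0.png

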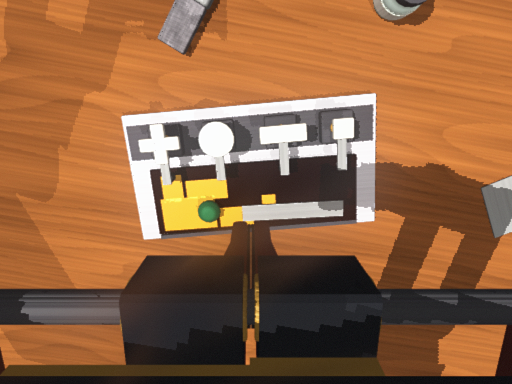

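The wrist view shows cross (158,144), round (216,139), bar (283,133) and square (343,128), left to right. The network points are pulled towards the arms, so I'll measure the caps from depth instead.

```bash
python3 - <<'E'
from h import *
c=capture("wrist")
K,R,t=c["intrinsics"],c["R"],c["t"]; Z=c["range_z"].astype(float)
u,v=np.meshgrid(np.arange(512),np.arange(384))
P=(np.stack([(u-K[0,2])/K[0,0]*Z,(v-K[1,2])/K[1,1]*Z,Z],-1)-t)@R
m=((P[...,2]>.060)&(P[...,2]<.072)&(v<200)&(Z>0)&(c["image"].min(2)>120)).astype(np.uint8)
n,l,s,ce=cv2.connectedComponentsWithStats(m)
D=np.array([[np.cos(yaw),np.sin(yaw)],[-np.sin(yaw),np.cos(yaw)]])
for i in range(1,n):
    if s[i,4]<60: continue
    p=P[l==i]; L=p[:,:2]@D.T; lo,hi=np.percentile(L,[1,99],axis=0)
    print(ce[i].round(),s[i,4],"mid",(D.T@((lo+hi)/2)).round(4),"z",np.median(p[:,2]).round(4),"ext",(hi-lo).round(3),"rect",cv2.minAreaRect(p[:,:2].astype(np.float32)))
E
```

```text
[343. 128.] 432 mid [ 0.5585 -0.1158] z 0.0649 ext [0.025 0.026] rect ((0.5584460496902466, -0.11569765210151672), (0.026102975010871887, 0.025523822754621506), 14.560811996459961)
[216. 139.] 989 mid [0.5172 0.0416] z 0.0646 ext [0.042 0.042] rect ((0.5170833468437195, 0.0413936972618103), (0.044714294373989105, 0.04379177838563919), 8.438240051269531)
[283. 133.] 822 mid [ 0.5386 -0.0417] z 0.065 ext [0.024 0.058] rect ((0.5387439131736755, -0.041729964315891266), (0.02220599353313446, 0.05994025990366936), 14.952455520629883)
[159. 144.] 894 mid [0.4981 0.113 ] z 0.0639 ext [0.05 0.05] rect ((0.497780978679657, 0.1129288524389267), (0.04579532891511917, 0.046049486845731735), 60.24602127075195)
```

Sizes and heights fit the description. The cap row gives a yaw of about 0.257. I'll press the bar first and check it.

```bash
cat >> h.py <<'E'
yaw=0.257
def press(x,y):
    o=down(yaw)
    p=current_position(); 
    move_ptp([x,y,.085],o)
    hit=servo_line([x,y,.046],o,rate=.03,contact_N=20)
    print("hit",hit,np.round(current_position(),4),"F",np.round(current_force(),1),current_clock())
    servo_line([x,y,.09],o,rate=.15)
E
python3 - <<'E'
from h import *
press(.5387,-.0417)
print(current_position(),current_force(),current_clock())
E
```

```text
hit True [ 0.5387 -0.0417  0.0543] F [-1.4  0.2 10.9] 6.9333
[ 0.53903916 -0.04177265  0.08981922] [-0.21323247  0.83818216  0.02574494] 7.325
```

```bash
sed -i 's/contact_N=20/contact_N=40/' h.py; python3 - <<'E'
from h import *
press(.5387,-.0417)
press(.5172,.0414)
press(.4980,.1129)
move_ptp([.48,-.006,.33],down(yaw))
c=capture("wrist"); cv2.imwrite("pics/w1.png",c["image"])
K,R,t=c["intrinsics"],c["R"],c["t"]; Z=c["range_z"].astype(float)
u,v=np.meshgrid(np.arange(512),np.arange(384))
P=(np.stack([(u-K[0,2])/K[0,0]*Z,(v-K[1,2])/K[1,1]*Z,Z],-1)-t)@R
for n,x,y in(("bar",.5387,-.0417),("round",.5172,.0414),("cross",.498,.1129),("square",.5585,-.1158)):
    m=(np.hypot(P[...,0]-x,P[...,1]-y)<.007)&(Z>0)
    print(n,m.sum(),np.median(P[m][:,2]).round(4))
print(current_clock())
E
```

```text
hit True [ 0.5386 -0.0417  0.0542] F [-1.7 -0.1 11. ] 8.5667
hit True [0.5173 0.0412 0.0542] F [-2.3 -0.1 11.9] 10.3833
hit True [0.4981 0.1128 0.0542] F [-2.5 -0.9 11.8] 12.1667
bar 94 0.0535
round 96 0.0534
cross 92 0.0536
square 100 0.065
13.65
```

View pics/w1.png

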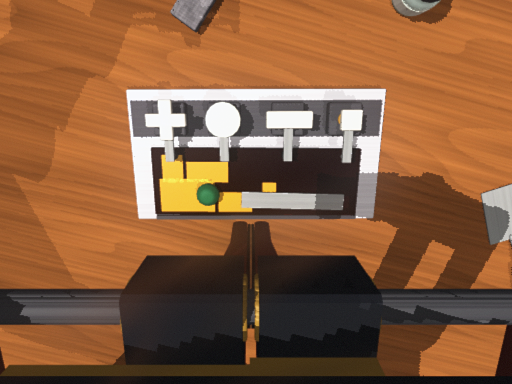

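The bar (290,119), round (223,119) and cross (165,120) caps are down at about 54 mm. The square cap (350,120) is still up, and the tile, jade and straightedge haven't moved. The robot is clear of everything, so I'm handing in.

```bash
python3 -c "
from bench import *
print(close_job())"
```

```text
the job is handed in; nothing more can be done
None
```

I pressed the bar, round and cross caps fully down in that order (about 54 mm by depth image), left the square cap up and the tile where it was, and handed the job in at about 14 s of the 38 s allowed.

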